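Put the last cheese wedge away in the keeper's spring drawer

ROBOT

A 7-joint arm with a two-finger parallel gripper is mounted at the origin on a cart in front of the work surface, level with it; the furniture and walls round the work are solid. World frame = base frame: x ahead of the robot, y to its left, z up, the work surface at z = 0. Lengths are in m, angles in rad, forces in N, time in s.
With the tool pointing down it reaches from about 0.35 to 0.9 m from the base axis. Payload 8.1 kg.
Tool frame: the origin (TCP) lies between the finger pads; the fingertips stand 17 mm ahead of it and the grasp point (between the pads) lies 2 mm behind it; z points along the fingers, y is the line along which they close (so a half turn about z gives the same grasp; the last joint's range is limited). The gripper opens to 92 mm and grips with 3 to 60 N. Pads are 19 mm wide; open, the fingers measure 130 mm over their backs; the gripper's body (75 mm by 190 mm) begins 47 mm behind the grasp point.
Start: joints at [-1.37, 0.434, 0.025, 1.573, -0.012, 1.134, -0.075], TCP at [0.187, 0.596, 0.244] pointing down, gripper open.
Joint ranges: [-2.62, 2.62], [-0.44, 2.09], [-1.27, 1.32], [0.08, 2.57], [-1.32, 4.46], [0.12, 2], [-2.74, 2.74]. Speed limits (rad/s): [2.22, 2.22, 3.01, 3.01, 3.14, 3.14, 3.14].

INTERFACE

Orientations are given as a rotation vector (axis times angle).
In Python, from cell import observe, get_image, calibration, sign_off, look_for, regions_of, landmark_of gives the robot as it stands.
- The arm moves only by the tool jog_arm, never from a script. Its argument "plan" is a list of rows, each an object with "offset": the shift along the tool's x, y, z normalised to -1 to 1, where 1 is 0.15 m, a list of three; "twist": the turn, a rotation vector about the tool's x, y, z normalised to -1 to 1, where 1 is 2 pi rad, a list of three; "fingers": the gripper command: -1 is shut, 1 is fully open, values between are in proportion. In form: [{"offset": [x, y, z], "twist": [ax, ay, az], "fingers": fingers}, ...]. A call has 1 to 20 rows; each row is the pose to reach, as a shift and turn from the pose commanded when the call began, along the tool's axes at that moment, turning the shorter way round; what a row does not reach only later rows make up. A row lasts 1/8 s, in which the tool goes at most 62.5 mm and 10.7 degrees, less where a joint would pass 70% of its speed; a pose out of reach is approached as far as the arm can. A call with a number of a shift or a turn outside -1 to 1 is refused whole. A call with a gripper value outside its range is refused whole. The fingers move at their own pace and stop on an object; "newtons" is the grip in N (left out, the last holds). Time passes only in rows, so rows that repeat a pose let the fingers close. It gives the time, the measured TCP pose, the force, the opening and the grip force at its end, in the units of the state.
- observe(): the state, without advancing time (a new reading comes with each control period).
- get_image(name): name is "scene" or "top"; returns the picture (384x512x3 uint8, red, green, blue); there is no depth.
- calibration(name): a dict with "fov_y" (degrees; the focal length in pixels is half the picture's height over the tangent of half this angle, whatever the lens; pixels are square), "cx", "cy" (the principal point, pixels), "k1" (the pictures are not rectified: a ray, as slopes to the right and down, at radius r is drawn at 1 + k1 r^2 times it, then the intrinsics apply), "position" and "attitude" of the camera in the world. Camera axes: x right, y down, z forward; pixel columns grow to the right and rows downward; lengths in m; the calibration is good to about 2 mm. A picture is of the moment at which its call begins. calibration takes no time and is no camera call.
- sign_off(): hands the job in; it is judged then, once.
Trained networks look in the newest picture that a camera, given by its name, has taken for a name from the list of things; names that differ only in an ending like _2 or _b are one class to them, and where a whole thing is asked for, a point or a joint stands for the part that bears it (a point fixed in the world has none). Each returns a list of dicts, best first, with "conf" (0 to 1); they miss things now and then, are a little off and sometimes report something else, mostly with a low value. They report only what shows in the picture. A call takes as long as a camera call. They do not tell look-alikes from the thing itself.
- look_for(thing, camera): "box" ([left, top, width, height] as shares, 0 to 1, of the picture: columns of its width, rows of its height, round what is visible of it).
- regions_of(thing, camera): "region" (384x512 bool, what is visible of it) and "box" ([left, top, width, height] as shares, 0 to 1, of the picture: columns of its width, rows of its height, round what is visible of it).
- landmark_of(thing, camera): "at" ([row, column] as shares, 0 to 1, of the picture: columns of its width, rows of its height: a listed point, or the origin of a listed thing).
The state is a dict: "clock": time; "joints": joint angles; "dq": joint speeds; "joint_efforts": joint torques, N m; "position": TCP position; "ee_rot": TCP orientation; "force": force on the tool from outside, world axes, zero at the start; "ft_torque": the same for the moment, N m; "width": opening from 0.0 (shut) to 1.0 (fully open); "gripper_force": force on a finger pad.
Only numpy, scipy, OpenCV 4.12 (cv2) and the standard library are available. Lean on these libraries where they do the work, as an engineer would, in place of code of your own. Each camera call takes 0.05 s, during which the arm holds its last target. There are 200 camera calls.

TASK

Put the last wedge of cheese away: press the red release key on top of the wooden cheese keeper so that its drawer pops out, lay the wedge from the board flat in the gap between the others, head to tail with its neighbours, and push the drawer home until it clicks and stays shut. Keep the other three wedges in their places in the drawer and leave the mug, the glass and the peeler where they are.

Things in the scene. Friction and masses are not known exactly. Their poses are not given: they have to be found in the camera images.
- keeper: fixed wooden cheese keeper (drawer cabinet) 150 mm deep, 132 mm wide, 86 mm high; origin at the centre of its underside, x axis pointing into it from its front, z up; place and heading vary. The drawer comes out of its front along -x.
- release_top (a point): centre of the top of the red release key (22 mm along x, 48 mm along y), 98 mm above the worktop when up, 12 mm proud of the keeper's top, by its front edge, off centre. Press straight down: travel 9 mm, about 6 to 8 N to let go; the drawer is free after 4 to 6 mm, then the key springs up. Axes as the keeper's.
- release (a joint): depth the release key is pressed, m: 0 up, 0.009 fully down. A closing drawer dips it by about 6 mm and it snaps up again at the click.
- drawer (a joint): how far the drawer is out, m: 0 latched shut, 0.115 fully out, -0.004 hard stop. A damped spring drives it out (6 N when shut, 1.6 N when out, within 1.5 s). To shut it, push the front in to the hard stop (10 to 15 N at the end), past the click; let go, it comes back 4 mm to 0 and stays. If it has not clicked it comes out again.
- drawer_front (a point): centre of the outer face of the wooden drawer front, on its steel push plate (front 128 mm wide along y, 10 to 80 mm above the worktop), 45 mm up; moves with the drawer. x axis points into the keeper (pushing direction), z up.
- drawer_gap (a point): centre of the empty place in the drawer, at mid-height of a wedge lying there, 44 mm above the worktop (tray floor 20 mm above it); moves with the drawer, axes as drawer_front. The wedge belongs here turned by pi about z from these axes: thick end to +y. 2.5 mm play each side. The tray's side rails rise 12 mm from its floor, at y = 35 to 38 mm either side: fingers hold the wedge's ends above them.
- wedge_loose_mid (a point): centre (half-way up) of the loose cheese wedge, flat on the board, heading varies widely: 64 mm long (its y axis), 48 mm high, 90 g, z up. From above: thick end with brown rind, 38 mm wide, at y = -32 mm; thin end 14 mm wide at y = +32; straight side at x = -13, slanting side from x = +25 (thick end) to +1 (thin end). Grip it across the parallel end faces, 64 mm apart.
- wedge_loose_heel (a point): centre of the thick, rind-covered end face of the loose wedge
- wedge_front_mid (a point): centre (half-way up) of the wedge nearest the drawer front, in front of the gap; same shape and axes as the loose wedge, heading as the drawer (thick end to the drawer's -y). Centre 28.5 mm in front of the gap's centre.
- wedge_third_mid (a point): centre of the wedge just behind the gap, same shape, heading as the drawer (thick end to -y). Centre 28.5 mm behind the gap's centre. The wedges in the drawer are loose and can shift by some mm.
- wedge_rear_mid (a point): centre of the rearmost wedge, same shape, turned by pi (thick end to +y). Centre 55.5 mm behind the gap's centre.
- board: wooden chopping board under the loose wedge, 230 x 130 x 14 mm, fixed; origin at the centre of its underside
- mug: white spotted mug, 78 x 114 x 93 mm, standing; origin at the centre of its underside; bystander
- glass: clear drinking glass, 81 mm wide, 93 mm high, standing; origin at the centre of its underside; bystander
- peeler: peeler lying flat, 170 x 25 x 18 mm; origin at the centre of its underside; bystander
Things that resemble listed ones, but are neither listed nor needed, are in the scene too. Leave any blue look-alike of the part that bears wedge_loose_mid alone.

How it is judged:
On the way, in this order (a step that is already met when the one before it is completed fails the run):
1. the release has let the drawer pop out (value of joint drawer above 0.1 m), for 0.2 s.
2. the wedge lies flat in the gap of the open drawer, head to tail with its neighbours (value of joint drawer above 0.08 m and distance between wedge_loose_mid and drawer_gap below 0.012 m and z of wedge_loose_mid in the frame of drawer_gap below 0.004 m and y of wedge_loose_heel in the frame of drawer_gap above 0.02 m and angle between wedge_loose_mid's own z axis and vertical below 0.1 rad and contact force between the fingers and wedge_loose below 0.1 N), for 0.2 s.
At the end, for the whole second after the job is handed in: the drawer stays latched (within 6 mm of latched, release key up within 2 mm); the loose wedge lies flat (0.1 rad, within 4 mm of the tray floor), within 12 mm of the gap centre, thick end to the drawer's +y; the other three lie flat in their places (within about 8 mm) (value of joint drawer below 0.006 m and value of joint release below 0.002 m and distance between wedge_loose_mid and drawer_gap below 0.012 m and z of wedge_loose_mid in the frame of drawer_gap below 0.004 m and y of wedge_loose_heel in the frame of drawer_gap above 0.02 m and angle between each of wedge_loose_mid, wedge_front_mid, wedge_third_mid, wedge_rear_mid's own z axis and vertical below 0.1 rad and distance between each of wedge_front_mid, wedge_third_mid and drawer_gap below 0.037 m and distance between wedge_rear_mid and drawer_gap below 0.064 m); the robot touches nothing.
It fails at once if a bystander (mug, glass or peeler) is moved by more than 30 mm (distance of any of mug, glass, peeler from where it was at the start of the episode above 0.03 m).
It also fails if it takes over 72 s, if anything falls off the work surface, if the arm or the gripper's body presses on something with over 40 N, if the wrist force passes 120 N, or if a joint passes its speed limit or range.

## Working session

There is one attempt and no reset: what is moved stays moved. The work goes in short steps, Python scripts to look and compute and a tool call to move; the robot and the scene stay as the last step left them, time stands still between calls to the robot, and variables do not carry over. Pictures are saved under pics/ and viewed, at most 10 in all, crops included, and the job is handed in when it is done.

Besides the shell and the picture viewer there is one more tool, called as name(argument=value, ...), one argument or row to a line, values as JSON. jog_arm: Moves the arm, as the interface text tells. Scaled input: -1 to 1 covers 0.15 m each way for a shift and 2 pi rad each way for a turn. Its arguments: {"type":"object","properties":{"plan":{"type":"array","items":{"type":"object","properties":{"offset":{"type":"array","items":{"type":"number","minimum":-1,"maximum":1}},"twist":{"type":"array","items":{"type":"number","minimum":-1,"maximum":1}},"fingers":{"type":"number"}}}},"newtons":{"type":"number"}},"required":["plan"]}

```bash
mkdir -p pics; cat > h.py <<'E'
import numpy as np, cv2
from scipy.spatial.transform import Rotation as R
from cell import *
def cam(n):
    c=calibration(n); a=np.array(c["attitude"],float)
    M=a if a.shape==(3,3) else (R.from_rotvec(a).as_matrix() if a.size==3 else R.from_quat(a).as_matrix())
    f=192/np.tan(np.radians(c["fov_y"])/2)
    return c,M,f,np.array(c["position"])
def ray(n,px):   # px=(col,row)
    c,M,f,p=cam(n); K=np.array([[f,0,c["cx"]],[0,f,c["cy"]],[0,0,1.]])
    u=cv2.undistortPoints(np.array([[px]],float),K,np.array([c["k1"],0,0,0.]))[0,0]
    return p,M@np.array([u[0],u[1],1])
def onz(n,px,z):
    p,d=ray(n,px); return p+d*(z-p[2])/d[2]
def tri(a,b):    # two (name,px)
    (p,d),(q,e)=ray(*a),ray(*b); d=d/np.linalg.norm(d); e=e/np.linalg.norm(e)
    s=np.linalg.lstsq(np.c_[d,-e],q-p,rcond=None)[0]; x=p+s[0]*d; y=q+s[1]*e
    return (x+y)/2, np.linalg.norm(x-y)
def proj(n,X):
    c,M,f,p=cam(n); v=M.T@(np.array(X)-p); s=v[:2]/v[2]; s=s*(1+c["k1"]*(s@s))
    return np.array([c["cx"],c["cy"]])+f*s
def lm(t,n): return [(round(r["conf"],2),np.round(np.array(r["at"])[::-1]*[512,384],1)) for r in landmark_of(t,n)][:4]
E
python3 - <<'E'
from h import *
np.set_printoptions(precision=4,suppress=True)
for n in("scene","top"):
    im=get_image(n); cv2.imwrite(f"pics/{n}0.png",im[...,::-1]); print(n,calibration(n))
    for t in("release_top","drawer_front","wedge_loose_mid","wedge_loose_heel","keeper","mug","glass","peeler","board"): print(t,lm(t,n))
print(observe())
E
```

```text
scene {'fov_y': 53.405508568150395, 'cx': 255.9911044165836, 'cy': 193.8525540898408, 'k1': -0.032215067344669494, 'position': array([ 0.1448, -0.6818,  0.4622]), 'attitude': array([-1.9574,  0.5653, -0.3475])}
release_top [(0.5, array([218. , 189.4]))]
drawer_front [(0.88, array([237.2, 214.2]))]
wedge_loose_mid [(0.93, array([203.7, 265.1])), (0.86, array([235.9, 308.6])), (0.73, array([331. , 255.8]))]
wedge_loose_heel [(0.93, array([194.8, 264. ])), (0.69, array([213.2, 313. ])), (0.47, array([290.3, 196.6]))]
keeper [(0.71, array([220. , 217.7]))]
mug [(0.74, array([326.2, 214.6]))]
glass [(0.81, array([292. , 196.1])), (0.39, array([236.7, 216.8]))]
peeler [(0.9, array([371.2, 247.8]))]
board [(0.94, array([317.5, 282.1]))]
top {'fov_y': 45.40891719009442, 'cx': 262.17537108369356, 'cy': 190.37055989734228, 'k1': -0.0075030586296809115, 'position': array([ 0.4408, -0.0454,  1.266 ]), 'attitude': array([-2.1445,  2.2   , -0.1248])}
release_top [(0.59, array([232.6, 226.6]))]
drawer_front [(0.74, array([247.2, 218.7]))]
wedge_loose_mid [(0.78, array([290.4, 265.1])), (0.72, array
[... 220 characters left out ...]
214.8]))]
mug [(0.65, array([262.9, 135.7]))]
glass [(0.7, array([210.1, 139.4])), (0.65, array([265.1, 133. ]))]
peeler [(0.55, array([318.5, 133.3]))]
board [(0.75, array([331.2, 197.7]))]
{'clock': 1.0, 'joints': array([-1.3696,  0.4345,  0.025 ,  1.5732, -0.0116,  1.134 , -0.0751]), 'dq': array([-0.0009,  0.0012, -0.0006,  0.0001, -0.0014,  0.0014,  0.0003]), 'joint_efforts': array([  0.0007, -66.7683,   0.9847, -31.4804,  -0.0606,   0.0331,
         0.    ]), 'position': array([0.187 , 0.5964, 0.2437]), 'ee_rot': array([0.4755, 3.1054, 0.    ]), 'force': array([-0.4526, -0.7336,  0.8678]), 'ft_torque': array([-0.0115, -0.0317, -0.0245]), 'gripper_force': 0.0, 'width': 1.002254731759229}
```

```bash
python3 -c "
import cv2,numpy as np
a=[cv2.imread(f'pics/{n}0.png') for n in('scene','top')]
cv2.imwrite('pics/both.png',cv2.resize(np.hstack(a),(800,300),interpolation=cv2.INTER_AREA))"
```

```text
(no output)
```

View pics/scene0.png

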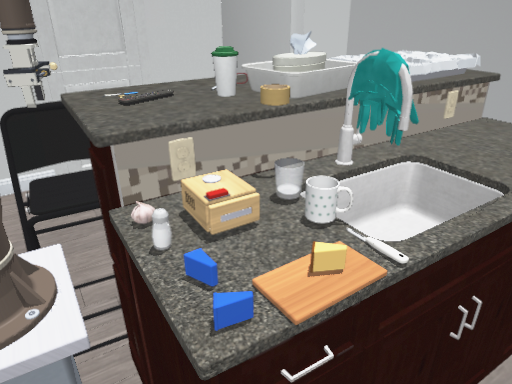

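View pics/top0.png

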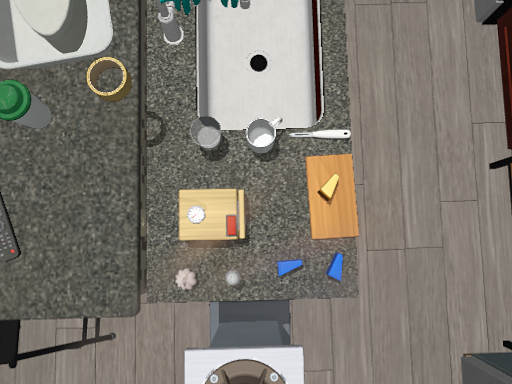

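The scene view shows the yellow wedge at (328,257) on the board, and blue look-alikes at (201,267) and (233,309). The top view shows the wedge at (329,186), with blue ones at (290,267) and (336,267). The keeper is at (212,215) and its red key at (231,225), with the drawer front facing image right. The yellow wedge on the board fits the description. I'll confirm that in an enlarged crop.

```bash
python3 - <<'E'
from h import *
np.set_printoptions(precision=4,suppress=True)
s=cv2.imread("pics/scene0.png");t=cv2.imread("pics/top0.png")
z=lambda i,x,y,w,h:cv2.resize(i[y:y+h,x:x+w],(400,300),interpolation=cv2.INTER_CUBIC)
cv2.imwrite("pics/crop1.png",np.vstack([np.hstack([z(s,300,230,60,45),z(t,304,164,52,39)]),np.hstack([z(s,175,165,90,68),z(t,170,178,90,68)])]))
hsv=cv2.cvtColor(t,cv2.COLOR_BGR2HSV); 
print("red key",np.c_[np.where(cv2.inRange(hsv[190:250,170:250],(0,170,90),(6,255,255)))].mean(0)[::-1]+[170,190])
print("key tri",tri(("scene",(218,189.4)),("top",(232.6,226.6))))
print("front tri",tri(("scene",(237.2,214.2)),("top",(247.2,218.7))))
print("wedge tri",tri(("scene",(331,255.8)),("top",(326.6,182.7))))
for th in("wedge_loose_mid","wedge_loose_heel","release_top","drawer_front"):
    print(th,lm(th,"scene"),lm(th,"top"))
for n in("scene","top"):
  get_image(n)
  for r in regions_of("keeper",n)[:1]:
    m=r["region"].astype(np.uint8); ys,xs=np.where(m); print(n,r["conf"],cv2.minAreaRect(np.c_[xs,ys].astype(np.int32)))
E
```

```text
red key [231.6623 228.4156]
key tri (array([0.4757, 0.0168, 0.1034]), np.float64(0.006842060845892335))
front tri (array([ 0.4991, -0.0206,  0.0507]), np.float64(0.011762127447429488))
wedge tri (array([ 0.5888, -0.2365,  0.0323]), np.float64(0.005306004467313618))
wedge_loose_mid [(0.93, array([203.7, 265.1])), (0.86, array([235.9, 308.6])), (0.73, array([331. , 255.8]))] [(0.78, array([290.4, 265.1])), (0.72, array([326.6, 182.7])), (0.59, array([336.4, 264. ]))]
wedge_loose_heel [(0.93, array([194.8, 264. ])), (0.69, array([213.2, 313. ])), (0.47, array([290.3, 196.6]))] [(0.7, array([280.8, 265. ])), (0.63, array([326.2, 185.3])), (0.61, array([331.9, 274. ])), (0.52, array([322. , 194.9]))]
release_top [(0.5, array([218. , 189.4]))] [(0.59, array([232.6, 226.6]))]
drawer_front [(0.88, array([237.2, 214.2]))] [(0.74, array([247.2, 218.7]))]
scene 0.6 ((221.11793518066406, 200.51124572753906), (60.11244583129883, 74.35354614257812), 77.00537872314453)
top 0.81 ((211.7536163330078, 214.14366149902344), (51.25897979736328, 66.62918090820312), 88.56790161132812)
```

View pics/crop1.png

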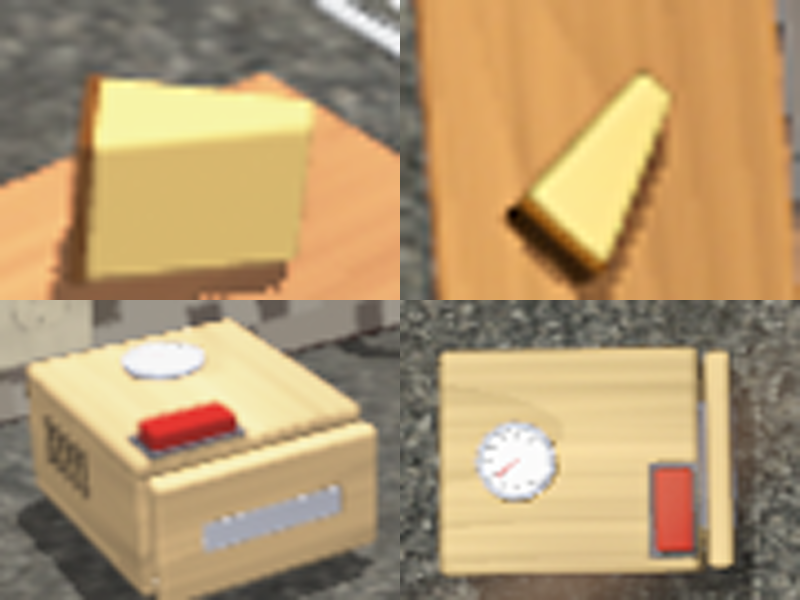

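```bash
python3 - <<'E'
from h import *
from scipy.optimize import least_squares
np.set_printoptions(precision=4,suppress=True)
def fit(obs,x0):
    def P(q,b): c,s=np.cos(q[3]),np.sin(q[3]); return [q[0]+c*b[0]-s*b[1],q[1]+s*b[0]+c*b[1],q[2]+b[2]]
    r=least_squares(lambda q:np.concatenate([proj(n,P(q,b))-px for n,b,px in obs]),x0,loss="soft_l1")
    return r.x,np.sqrt(np.mean(r.fun**2)),r.fun.reshape(-1,2)
T,S="top","scene"; a=.024
W=[(T,(-.013,-.032,a),(320.9,189.6)),(T,(.025,-.032,a),(330.7,198.1)),(T,(.001,.032,a),(339.1,176.6)),(T,(-.013,.032,a),(335.9,173.4)),
(S,(-.013,-.032,a),(314.2,241.5)),(S,(.025,-.032,a),(314.2,252.2)),(S,(.025,-.032,-a),(313.5,271.5)),(S,(-.013,.032,a),(346.8,245.4)),(S,(.001,.032,a),(346.2,249.2)),(S,(.001,.032,-a),(344.2,269.3))]
for o in(W,W[:4],W[4:]): print("wedge",*fit(o,[.59,-.24,.038,-.7]))
h=.086
K=[(T,(.075,-.066,h),(179,189.7)),(T,(-.075,-.066,h),(236.8,189.3)),(T,(-.075,.066,h),(237.5,239.4)),(T,(.075,.066,h),(179,239.4)),
(S,(.075,.066,h),(181.3,180.8)),(S,(.075,-.066,h),(226.3,169.5)),(S,(-.075,-.066,h),(256,190.2)),(S,(-.075,.066,h),(208.3,204.4))]
for o in(K,K[:4],K[4:]): print("keeper",*fit(o,[.5,.08,0,1.57]))
print("key",tri((S,(217.1,193.1)),(T,(231.4,225.3))), onz(T,(231.4,225.3),.098),onz(S,(217.1,193.1),.098))
E
```

```text
wedge [ 0.5802 -0.2439  0.0368 -2.327 ] 1.205760225737662 [[-0.8054 -0.1539]
 [ 0.2316  0.9045]
 [ 0.7853 -1.496 ]
 [ 0.0041 -1.7848]
 [-0.8623 -0.2051]
 [-2.1853  0.1859]
 [-2.9988  2.0069]
 [ 0.4693 -0.7006]
 [ 1.1767 -0.4158]
 [ 0.662   0.4119]]
wedge [ 0.592  -0.2631 -0.0816 -2.3436] 0.13756200488797773 [[ 0.0898 -0.2008]
 [ 0.0133  0.1602]
 [ 0.1324  0.0379]
 [-0.2412  0.0007]]
wedge [ 0.6178 -0.2078  0.0022 -2.3355] 0.5399795090278228 [[ 1.0438  0.5487]
 [-0.253   0.0692]
 [-1.0008  0.2517]
 [-0.2289 -0.0567]
 [ 0.3987 -0.0874]
 [ 0.0967 -0.862 ]]
keeper [ 0.508   0.0819 -0.0056  1.5648] 1.0754732149526651 [[ 0.0771 -0.8392]
 [ 0.0885 -1.5318]
 [ 0.1219 -0.5604]
 [ 0.1396  0.6036]
 [-1.7445 -0.0284]
 [ 0.2609  0.5001]
 [ 0.3117  0.1642]
 [-3.3416 -0.2759]]
keeper [ 0.5072  0.0835 -0.0181  1.5557] 0.39157643383101776 [[ 0.4988 -0.2466]
 [-0.0817 -0.4113]
 [-0.5212  0.0528]
 [ 0.1014  0.6756]]Traceback (most recent call last):
  File "<stdin>", line 15, in <module>
  File "<stdin>", line 6, in fit
    return func(*args, **kwargs)
    result = trf(vector_fun.fun, vector_fun.jac, x
[... 278 characters left out ...]
unction, tr_solver, tr_options, verbose, callback=callback)
    f_new = fun(x_new)
    self._update_fun()
    ~~~~~~~~~~~~~~~~^^
    self.f = self.fun_wrapped(xp_copy(self.x))
             ~~~~~~~~~~~~~~~~^^^^^^^^^^^^^^^^^
    return np.atleast_1d(self.fun(x))
                         ~~~~~~~~^^^
    return self.f(x, *self.args, **self.kwargs)
           ~~~~~~^^^^^^^^^^^^^^^^^^^^^^^^^^^^^^
  File "<stdin>", line 6, in <lambda>
  File "h.py", line 20, in proj
    c,M,f,p=cam(n); v=M.T@(np.array(X)-p); s=v[:2]/v[2]; s=s*(1+c["k1"]*(s@s))
            ~~~^^^
  File "h.py", line 5, in cam
    c=calibration(n); a=np.array(c["attitude"],float)
ValueError: time passes only in moves, steps and waits
```

```bash
sed -i 's/^def cam(n):/import functools\n@functools.lru_cache\ndef cam(n):/' h.py
cat > fit.py <<'E'
from h import *
from scipy.optimize import least_squares
np.set_printoptions(precision=4,suppress=True)
def P(q,b):
    c,s=np.cos(q[3]),np.sin(q[3]); return np.array([q[0]+c*b[0]-s*b[1],q[1]+s*b[0]+c*b[1],q[2]+b[2]])
def fit(obs,x0,z=None,rind=False):   # free x,y,(z),yaw,(rind width)
    def full(v): return [v[0],v[1],v[3] if z is None else z,v[2]]
    def f(v):
        o=[]
        for n,b,px in obs:
            b=np.array(b)
            if rind and b[1]<0: b[1]+=v[4]
            o.append(proj(n,P(full(v),b))-px)
        return np.concatenate(o)
    r=least_squares(f,[x0[0],x0[1],x0[3],x0[2],0.],loss="soft_l1")
    return np.array(full(r.x)),r.x[4],np.sqrt(np.mean(r.fun**2))
E
python3 - <<'E'
from fit import *
T,S="top","scene"; a=.024
W=[(T,(-.013,-.032,a),(320.9,189.6)),(T,(.025,-.032,a),(330.7,198.1)),(T,(.001,.032,a),(339.1,176.6)),(T,(-.013,.032,a),(335.9,173.4)),
(S,(-.013,-.032,a),(314.2,241.5)),(S,(.025,-.032,a),(314.2,252.2)),(S,(.025,-.032,-a),(313.5,271.5)),(S,(-.013,.032,a),(346.8,245.4)),(S,(.001,.032,a),(346.2,249.2)),(S,(.001,.032,-a),(344.2,269.3))]
for z in(None,.038):
  for o in(W,W[:4],W[4:]):
    if z or len(o)>6: print("wedge",*fit(o,[.59,-.24,.038,-2.3],z,True))
h=.086
K=[(T,(.075,-.066,h),(179,189.7)),(T,(-.075,-.066,h),(236.8,189.3)),(T,(-.075,.066,h),(237.5,239.4)),(T,(.075,.066,h),(179,239.4)),
(S,(.075,.066,h),(181.3,180.8)),(S,(.075,-.066,h),(226.3,169.5)),(S,(-.075,-.066,h),(256,190.2)),(S,(-.075,.066,h),(208.3,204.4))]
for o in(K,K[:4],K[4:]): print("keeper",*fit(o,[.5,.08,0,1.57],0.))
print("key",tri((S,(217.1,193.1)),(T,(231.4,225.3))), onz(T,(231.4,225.3),.098),onz(S,(217.1,193.1),.098))
s=observe(); M=R.from_rotvec(s["ee_rot"]).as_matrix(); print(M)
E
```

```text
wedge [ 0.5783 -0.2428  0.0372 -2.3468] 0.005236105821023605 0.8066270766153893
wedge [ 0.5779 -0.2431  0.038  -2.3451] 0.005287398388517526 0.8081671334539404
wedge [ 0.5763 -0.2415  0.038  -2.3588] 0.0056571755984260366 0.4454294005060099
wedge [ 0.5783 -0.2436  0.038  -2.3426] 0.005599016877250445 0.8279542187274636
keeper [0.5069 0.0801 0.     1.5634] 0.0 1.464797208968572
keeper [0.5062 0.0815 0.     1.5577] 0.0 0.5774577583645285
keeper [0.5061 0.07   0.     1.5971] 0.0 1.129491593208315
key (array([0.4775, 0.0213, 0.0921]), np.float64(0.002617599954584154)) [0.4762 0.0215 0.098 ] [0.4734 0.0095 0.098 ]
[[-0.9542  0.2993  0.    ]
 [ 0.2993  0.9542  0.    ]
 [ 0.      0.     -1.    ]]
```

The wedge centre is at (0.578, -0.243, 0.037), which matches the expected 38 mm height. The key is at about (0.476, 0.021, 0.098), which agrees with the keeper fit. Next I move towards the key with the fingers shut, bringing the tool's y axis along world x.

jog_arm(
  plan=[
    {"offset": [-0.1, -0.1, -0.4], "twist": [0, 0, 0], "fingers": -1},
    {"offset": [-0.6, -0.79, -0.4], "twist": [0, 0, 0.2], "fingers": -1},
    {"offset": [-0.6, -0.79, -0.4], "twist": [0, 0, 0.2], "fingers": -1},
    {"offset": [-0.6, -0.79, -0.4], "twist": [0, 0, 0.2], "fingers": -1},
    {"offset": [-0.6, -0.79, -0.4], "twist": [0, 0, 0.2], "fingers": -1},
    {"offset": [-0.6, -0.79, -0.4], "twist": [0, 0, 0.2], "fingers": -1},
    {"offset": [-0.6, -0.79, -0.4], "twist": [0, 0, 0.2], "fingers": -1},
    {"offset": [-0.6, -0.79, -0.4], "twist": [0, 0, 0.2], "fingers": -1},
    {"offset": [-0.6, -0.79, -0.4], "twist": [0, 0, 0.2], "fingers": -1},
  ],
)

```text
clock: 2.72
position: [0.2373, 0.4564, 0.3038]
ee_rot: [-2.209, -2.234, -0.0]
force: [0.0, 0.5, 0.9]
width: 0.071
gripper_force: 0.0
```

jog_arm(
  plan=[
    {"offset": [-0.35, 0.28, 0], "twist": [0, 0, 0], "fingers": -1},
    {"offset": [-0.7, 0.55, 0], "twist": [0, 0, 0], "fingers": -1},
    {"offset": [-1, 0.8, 0], "twist": [0, 0, 0], "fingers": -1},
    {"offset": [-1, 0.8, 0], "twist": [0, 0, 0], "fingers": -1},
  ],
)

```text
clock: 3.22
position: [0.3619, 0.3036, 0.3042]
ee_rot: [2.214, 2.227, 0.001]
force: [-0.6, -0.1, -0.0]
width: 0.006
gripper_force: 0.0
```

jog_arm(
  plan=[
    {"offset": [-0.35, 0.28, 0], "twist": [0, 0, 0], "fingers": -1},
    {"offset": [-0.7, 0.55, 0], "twist": [0, 0, 0], "fingers": -1},
    {"offset": [-1, 0.8, 0], "twist": [0, 0, 0], "fingers": -1},
    {"offset": [-1, 0.8, 0], "twist": [0, 0, 0], "fingers": -1},
  ],
)

```text
clock: 3.72
position: [0.4827, 0.1552, 0.304]
ee_rot: [2.213, 2.227, 0.0]
force: [-0.5, 0.7, -0.0]
width: 0.009
gripper_force: 0.0
```

jog_arm(
  plan=[
    {"offset": [-0.4, 0, 0.5], "twist": [0, 0, 0], "fingers": -1},
    {"offset": [-0.7, 0, 0.8], "twist": [0, 0, 0], "fingers": -1},
    {"offset": [-0.9, 0, 1], "twist": [0, 0, 0], "fingers": -1},
    {"offset": [-0.9, 0, 1], "twist": [0, 0, 0], "fingers": -1},
    {"offset": [-0.9, 0, 1], "twist": [0, 0, 0], "fingers": -1},
  ],
)

```text
clock: 4.35
position: [0.4817, 0.0247, 0.1535]
ee_rot: [-2.208, -2.233, 0.001]
force: [0.8, 0.6, 0.4]
width: 0.002
gripper_force: 0.0
```

jog_arm(
  plan=[
    {"offset": [-0.02, -0.03, 0.15], "twist": [0, 0, 0], "fingers": -1},
    {"offset": [-0.02, -0.03, 0.25], "twist": [0, 0, 0], "fingers": -1},
    {"offset": [-0.02, -0.03, 0.29], "twist": [0, 0, 0], "fingers": -1},
    {"offset": [-0.02, -0.03, 0.31], "twist": [0, 0, 0], "fingers": -1},
    {"offset": [-0.02, -0.03, 0.31], "twist": [0, 0, 0], "fingers": -1},
  ],
)

```text
clock: 4.97
position: [0.478, 0.0215, 0.1077]
ee_rot: [2.209, 2.233, 0.002]
force: [-0.3, 4.0, 3.0]
width: 0.007
gripper_force: 1.9
```

jog_arm(
  plan=[
    {"offset": [0, 0, -0.3], "twist": [0, 0, 0], "fingers": -1},
    {"offset": [0, 0, -0.6], "twist": [0, 0, 0], "fingers": 0},
    {"offset": [-0.3, 0.3, -0.9], "twist": [0, 0, 0], "fingers": 1},
    {"offset": [-0.6, 0.5, -0.9], "twist": [0, 0, 0], "fingers": 1},
    {"offset": [-0.95, 0.65, -0.9], "twist": [0, 0, 0.06], "fingers": 1},
    {"offset": [-0.95, 0.65, -0.9], "twist": [0, 0, 0.125], "fingers": 1},
    {"offset": [-0.95, 0.65, -0.9], "twist": [0, 0, 0.125], "fingers": 1},
    {"offset": [-0.95, 0.65, -0.9], "twist": [0, 0, 0.125], "fingers": 1},
    {"offset": [-0.95, 0.65, -0.9], "twist": [0, 0, 0.125], "fingers": 1},
  ],
)

```text
clock: 6.1
position: [0.5761, -0.1209, 0.2423]
ee_rot: [2.896, 1.215, -0.001]
force: [0.2, -0.5, -0.1]
width: 0.831
gripper_force: 0.0
```

```bash
python3 - <<'E'
from h import *
for n in("scene","top"): cv2.imwrite(f"pics/{n}1.png",get_image(n)[...,::-1])
s=cv2.imread("pics/scene1.png");t=cv2.imread("pics/top1.png")
z=lambda i,x,y,w,h:cv2.resize(i[y:y+h,x:x+w],(800,300),interpolation=cv2.INTER_CUBIC)
cv2.imwrite("pics/crop2.png",np.vstack([z(s,175,160,160,60*1),z(t,175,175,160,60)]) if 0 else np.hstack([cv2.resize(s[160:280,160:280],(400,400),interpolation=cv2.INTER_CUBIC),cv2.resize(t[170:260,200:290],(400,400),interpolation=cv2.INTER_CUBIC)]))
for n in("scene","top"): print(lm("drawer_front",n),lm("drawer_gap",n),lm("wedge_loose_mid",n))
s=observe();print(s["position"],s["ee_rot"])
E
```

```text
[(0.86, array([264.4, 236.5]))] [(0.77, array([241.1, 221.6])), (0.17, array([373.6, 247.9]))] [(0.78, array([233. , 308.9])), (0.71, array([330.7, 257.5]))]
[] [] [(0.83, array([335.6, 261.9])), (0.63, array([289.8, 264.7])), (0.57, array([327.2, 186.2]))]
[ 0.57633165 -0.12073158  0.24232978] [-2.89549052e+00 -1.21870569e+00 -3.66195454e-04]
```

View pics/crop2.png

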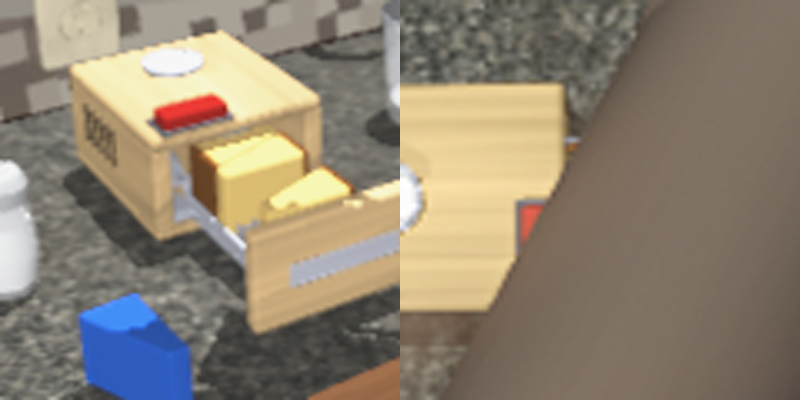

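The drawer is out and its wedges are visible in the scene view at about (235,222). Next is the grasp.

jog_arm(
  plan=[
    {"offset": [-0.3, 0.3, 0], "twist": [0, 0, 0], "fingers": 1},
    {"offset": [-0.57, 0.58, 0.3], "twist": [0, 0, 0], "fingers": 1},
    {"offset": [-0.57, 0.58, 0.67], "twist": [0, 0, 0], "fingers": 1},
    {"offset": [-0.57, 0.58, 0.67], "twist": [0, 0, 0], "fingers": 1},
    {"offset": [-0.57, 0.58, 0.67], "twist": [0, 0, 0], "fingers": 1},
  ],
)

```text
clock: 7.12
position: [0.5795, -0.2423, 0.1432]
ee_rot: [2.895, 1.218, 0.001]
force: [0.5, 0.5, 1.0]
width: 0.998
gripper_force: 0.0
```

```bash
python3 - <<'E'
from h import *
np.set_printoptions(precision=4,suppress=True)
im={n:get_image(n)[...,::-1] for n in("scene","top")}
s=observe();print(s["position"],s["ee_rot"],s["width"])
for n in im: print(n,lm("drawer_front",n),lm("drawer_gap",n),lm("wedge_front_mid",n),lm("wedge_third_mid",n),lm("wedge_loose_mid",n))
r=lambda i,x,y,w,h:cv2.resize(i[y:y+h,x:x+w],(400,300),interpolation=cv2.INTER_CUBIC)
cv2.imwrite("pics/crop3.png",np.vstack([np.hstack([r(im["scene"],280,190,100,75),r(im["top"],280,140,100,75)]),np.hstack([r(im["scene"],205,175,100,75),r(im["top"],220,178,92,69)])]))
E
```

```text
[ 0.5803 -0.2423  0.1442] [2.8934 1.2188 0.0045] 1.0012709176491847
scene [(0.79, array([264.3, 234.4]))] [(0.84, array([243.5, 217.3]))] [(0.76, array([248.9, 227. ])), (0.31, array([245.2, 220.9])), (0.23, array([214.3, 191.8]))] [(0.85, array([236.7, 213.7]))] [(0.81, array([201.4, 266.4])), (0.65, array([328.8, 256.4])), (0.57, array([234.7, 308.5]))]
top [(0.61, array([287.8, 215.1]))] [(0.66, array([257.8, 213.3]))] [(0.59, array([267.6, 214.7])), (0.52, array([231.3, 223.9]))] [(0.48, array([246.6, 212.2]))] [(0.64, array([335.1, 266.9]))]
```

View pics/crop3.png

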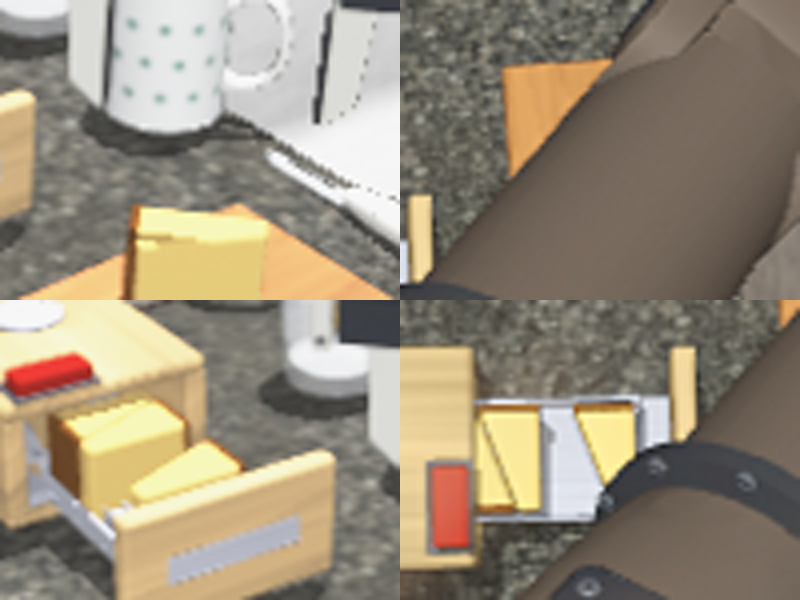

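The view matches: the gap lies between the third wedge's straight side (top col 252) and the front wedge's slant (col about 265). The fingers straddle the loose wedge, so I descend, grip and lift.

jog_arm(
  plan=[
    {"offset": [0, 0, 0.3], "twist": [0, 0, 0], "fingers": 1},
    {"offset": [-0.01, 0, 0.55], "twist": [0, 0, 0], "fingers": 1},
    {"offset": [-0.01, 0, 0.62], "twist": [0, 0, 0], "fingers": 1},
    {"offset": [-0.01, 0, 0.62], "twist": [0, 0, 0], "fingers": 1},
    {"offset": [-0.01, 0, 0.62], "twist": [0, 0, 0], "fingers": 0},
    {"offset": [-0.01, 0, 0.62], "twist": [0, 0, 0], "fingers": 0},
    {"offset": [-0.01, 0, 0.62], "twist": [0, 0, 0], "fingers": 0},
    {"offset": [-0.01, 0, 0.62], "twist": [0, 0, 0], "fingers": 0},
    {"offset": [-0.01, 0, 0.62], "twist": [0, 0, 0], "fingers": 0},
  ],
  newtons=15,
)

```text
clock: 8.85
position: [0.578, -0.2438, 0.0494]
ee_rot: [2.896, 1.217, 0.001]
force: [-1.3, 0.6, 5.4]
width: 0.696
gripper_force: 15.0
```

```bash
python3 - <<'E'
from h import *
np.set_printoptions(precision=4,suppress=True)
print("third straight side",onz("top",(252.2,214),.068),"front straight",onz("top",(274,214),.068))
print("rails",onz("top",(262,200.5),.032),onz("top",(262,228.6),.032))
print("gap tri",tri(("scene",(243.5,217.3)),("top",(257.8,213.3))),"front",tri(("scene",(264.3,234.4)),("top",(287.8,215.1))))
print("w3 tri",tri(("scene",(236.7,213.7)),("top",(246.6,212.2))),"w1",tri(("scene",(248.9,227)),("top",(267.6,214.7))))
print("gap at z",onz("top",(257.8,213.3),.044),onz("scene",(243.5,217.3),.044))
s=observe();print(s["position"],s["ee_rot"],s["width"],s["gripper_force"])
E
```

```text
third straight side [ 0.5051 -0.0315  0.068 ] front straight [ 0.5036 -0.0885  0.068 ]
rails [ 0.5428 -0.0584  0.032 ] [ 0.4672 -0.0565  0.032 ]
gap tri (array([ 0.5074, -0.0462,  0.0529]), np.float64(7.191750552384357e-05)) front (array([ 0.504 , -0.1275,  0.0522]), np.float64(0.00785109199650494))
w3 tri (array([ 0.5096, -0.0156,  0.0473]), np.float64(0.0040270989537085355)) w1 (array([ 0.5042, -0.0726,  0.0424]), np.float64(0.0014620414401795734))
gap at z [ 0.5079 -0.0462  0.044 ] [ 0.5152 -0.0324  0.044 ]
[ 0.578  -0.2438  0.0494] [2.8959 1.2171 0.0014] 0.6962550492890436 14.99850358144613
```

jog_arm(
  plan=[
    {"offset": [0, 0, -0.35], "twist": [0, 0, 0], "fingers": 0},
    {"offset": [0, 0, -0.75], "twist": [0, 0, 0], "fingers": 0},
    {"offset": [0.15, -0.3, -0.75], "twist": [0, 0, -0.03], "fingers": 0},
    {"offset": [0.3, -0.6, -0.75], "twist": [0, 0, -0.06], "fingers": 0},
    {"offset": [0.47, -0.9, -0.75], "twist": [0, 0, -0.09], "fingers": 0},
    {"offset": [0.47, -0.9, -0.75], "twist": [0, 0, -0.1215], "fingers": 0},
    {"offset": [0.47, -0.9, -0.75], "twist": [0, 0, -0.1215], "fingers": 0},
    {"offset": [0.47, -0.9, -0.75], "twist": [0, 0, -0.1215], "fingers": 0},
  ],
)

```text
clock: 9.85
position: [0.5305, -0.0998, 0.1613]
ee_rot: [2.24, 2.202, -0.0]
force: [0.5, 0.1, -0.8]
width: 0.697
gripper_force: 15.0
```

```bash
python3 - <<'E'
from h import *
np.set_printoptions(precision=4,suppress=True)
im={n:get_image(n)[...,::-1] for n in("scene","top")}
s=observe();print(s["position"],s["ee_rot"],s["width"],s["gripper_force"])
r=lambda i,x,y,w,h:cv2.resize(i[y:y+h,x:x+w],(400,400),interpolation=cv2.INTER_CUBIC)
cv2.imwrite("pics/crop4.png",np.hstack([r(im["scene"],200,130,100,100),r(im["top"],220,155,100,100)]))
cv2.imwrite("pics/scene4.png",im["scene"])
E
```

```text
[ 0.5305 -0.0998  0.1611] [ 2.239   2.2035 -0.0007] 0.6962965538664821 14.997452774550766
```

View pics/crop4.png

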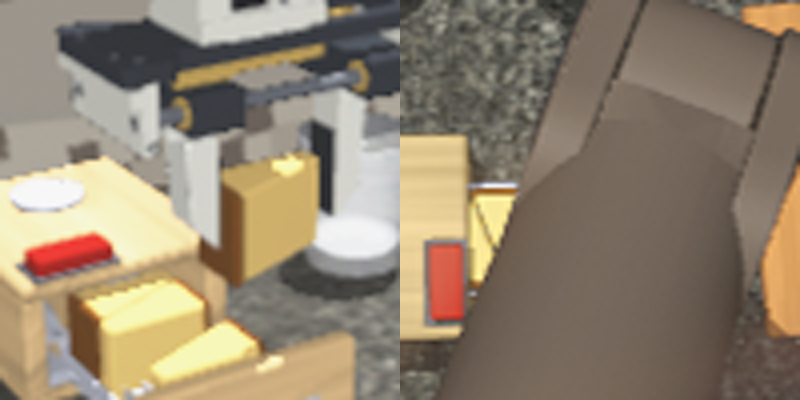

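```bash
python3 - <<'E'
from fit import *
im=cv2.imread("pics/scene4.png")[130:230,200:300]; im=cv2.resize(im,(600,600),interpolation=cv2.INTER_CUBIC)
b=[(-.013,-.032),(.025,-.032),(.001,.032),(-.013,.032)]
def draw(q,col):
    for z in(-.024,.024):
        p=np.array([(proj("scene",P(q,(*c,z)))-[200,130]+.5)*6 for c in b]); cv2.polylines(im,[np.int32(np.round(p*8))],True,col,1,cv2.LINE_AA,3)
th=-1.5865
draw([.5305,-.0998+.0005,.1497,th],(255,0,0))
g=np.array([.505,-.047]); d=np.array([np.cos(th+np.pi),np.sin(th+np.pi)])
for k,yw in((-.0285,th+np.pi),(.0285,th+np.pi)): draw([*(g+k*d),.044,yw],(0,0,255))
cv2.imwrite("pics/ov.png",im)
E
```

```text
(no output)
```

View pics/ov.png

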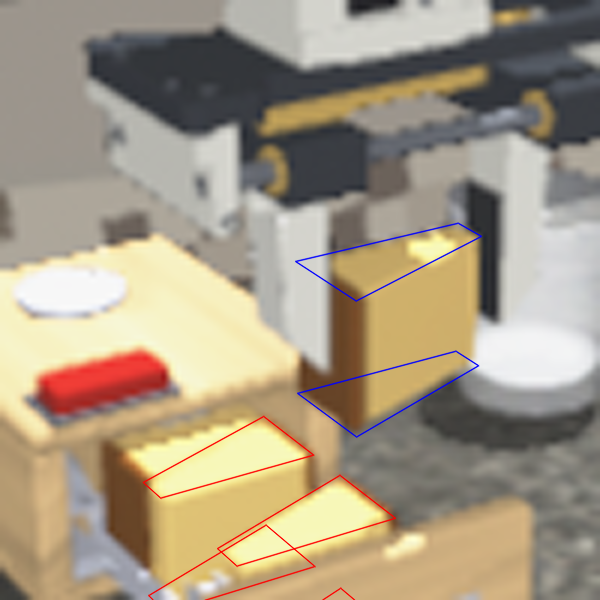

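The overlay matches the held wedge and both neighbours to within about 1 px. I move over the gap.

jog_arm(
  plan=[
    {"offset": [0.2, -0.1, 0], "twist": [0, 0, 0], "fingers": 0},
    {"offset": [0.346, -0.175, 0], "twist": [0, 0, 0], "fingers": 0},
    {"offset": [0.346, -0.175, 0.2], "twist": [0, 0, 0], "fingers": 0},
    {"offset": [0.346, -0.175, 0.33], "twist": [0, 0, 0], "fingers": 0},
    {"offset": [0.346, -0.175, 0.33], "twist": [0, 0, 0], "fingers": 0},
    {"offset": [0.346, -0.175, 0.33], "twist": [0, 0, 0], "fingers": 0},
  ],
)

```text
clock: 10.7
position: [0.5053, -0.0472, 0.1123]
ee_rot: [2.236, 2.206, 0.0]
force: [0.5, -1.4, -1.5]
width: 0.696
gripper_force: 15.0
```

jog_arm(
  plan=[
    {"offset": [0, 0, 0.05], "twist": [0, 0, 0], "fingers": 0},
    {"offset": [0, 0, 0.1], "twist": [0, 0, 0], "fingers": 0},
    {"offset": [0, 0, 0.14], "twist": [0, 0, 0], "fingers": 0},
    {"offset": [0, 0, 0.18], "twist": [0, 0, 0], "fingers": 0},
    {"offset": [0, 0, 0.18], "twist": [0, 0, 0], "fingers": 0},
  ],
)

```text
clock: 11.32
position: [0.5047, -0.0467, 0.0843]
ee_rot: [-2.234, -2.208, 0.001]
force: [0.0, 0.2, -0.8]
width: 0.696
gripper_force: 15.0
```

jog_arm(
  plan=[
    {"offset": [0, 0, 0.05], "twist": [0, 0, 0], "fingers": 0},
    {"offset": [0, 0, 0.1], "twist": [0, 0, 0], "fingers": 0},
    {"offset": [0, 0, 0.14], "twist": [0, 0, 0], "fingers": 0},
    {"offset": [0, 0, 0.18], "twist": [0, 0, 0], "fingers": 0},
    {"offset": [0, 0, 0.18], "twist": [0, 0, 0], "fingers": 0},
  ],
)

```text
clock: 11.95
position: [0.5045, -0.0466, 0.0572]
ee_rot: [-2.234, -2.208, 0.001]
force: [-0.2, 0.6, -2.0]
width: 0.7
gripper_force: 15.0
```

jog_arm(
  plan=[
    {"offset": [0, 0, 0], "twist": [0, 0, 0], "fingers": 0.7},
    {"offset": [0, 0, 0], "twist": [0, 0, 0], "fingers": 0.8},
    {"offset": [0, 0, 0], "twist": [0, 0, 0], "fingers": 0.8},
    {"offset": [0, 0, 0], "twist": [0, 0, 0], "fingers": 0.8},
    {"offset": [0, 0, -0.1], "twist": [0, 0, 0], "fingers": 0.8},
    {"offset": [0, 0, -0.3], "twist": [0, 0, 0], "fingers": 0.8},
    {"offset": [0, 0, -0.7], "twist": [0, 0, 0], "fingers": 0.8},
    {"offset": [0, 0, -1], "twist": [0, 0, 0], "fingers": 0.5},
    {"offset": [0, 0, -1], "twist": [0, 0, 0], "fingers": 0},
    {"offset": [-0.3, 0, -1], "twist": [0, 0, 0], "fingers": -1},
    {"offset": [-0.6, 0, -1], "twist": [0, 0, 0], "fingers": -1},
    {"offset": [-1, 0, -1], "twist": [0, 0, 0], "fingers": -1},
    {"offset": [-1, 0, -1], "twist": [0, 0, 0], "fingers": -1},
  ],
)

```text
clock: 13.58
position: [0.5013, -0.2023, 0.208]
ee_rot: [2.243, 2.198, -0.003]
force: [-0.1, 1.4, -0.2]
width: 0.293
gripper_force: 0.0
```

```bash
python3 - <<'E'
from h import *
np.set_printoptions(precision=4,suppress=True)
im={n:get_image(n)[...,::-1] for n in("scene","top")}
s=observe();print(s["position"],s["ee_rot"],s["width"],s["force"])
r=lambda i,x,y,w,h:cv2.resize(i[y:y+h,x:x+w],(400,400),interpolation=cv2.INTER_CUBIC)
cv2.imwrite("pics/crop5.png",np.hstack([r(im["scene"],190,160,100,100),r(im["top"],220,165,100,100)]))
print([lm("drawer_front",n) for n in im],[lm("drawer_front",n) for n in ("top",)])
E
```

```text
[ 0.5024 -0.1971  0.2074] [-2.2361 -2.2052  0.0009] 0.20264102248766286 [0.2781 2.1238 0.1646]
[[(0.69, array([262.5, 236.3])), (0.25, array([326.4, 216.4]))], []] [[]]
```

View pics/crop5.png

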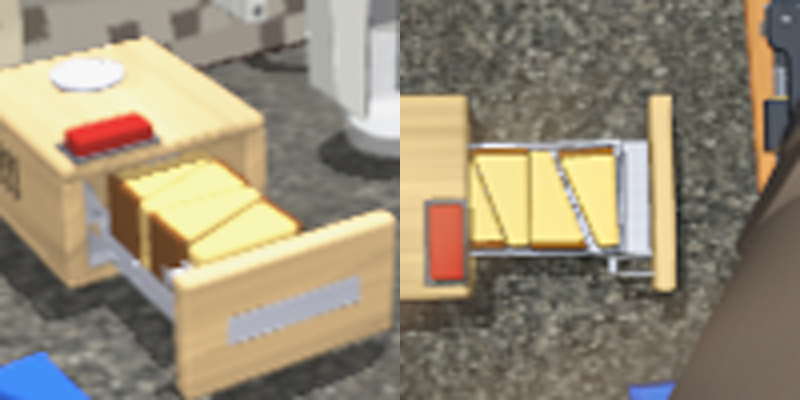

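The wedge lies flat in the gap with its rind end towards the drawer's +y, head to tail with its neighbours. I bring the shut fingers down in front of the drawer front.

jog_arm(
  plan=[
    {"offset": [0, 0.01, 0.3], "twist": [0, 0, 0], "fingers": -1},
    {"offset": [0.05, 0.01, 0.6], "twist": [0, 0, 0], "fingers": -1},
    {"offset": [0.15, 0.01, 0.9], "twist": [0, 0, 0], "fingers": -1},
    {"offset": [0.25, 0.01, 0.95], "twist": [0, 0, 0], "fingers": -1},
    {"offset": [0.25, 0.01, 0.95], "twist": [0, 0, 0], "fingers": -1},
    {"offset": [0.25, 0.01, 0.95], "twist": [0, 0, 0], "fingers": -1},
  ],
)

```text
clock: 14.58
position: [0.5063, -0.1597, 0.067]
ee_rot: [2.232, 2.207, 0.002]
force: [-0.4, -0.2, 0.4]
width: 0.005
gripper_force: 0.0
```

jog_arm(
  plan=[
    {"offset": [0.06, 0, 0.01], "twist": [0, 0, 0], "fingers": -1},
    {"offset": [0.12, 0, 0.01], "twist": [0, 0, 0], "fingers": -1},
    {"offset": [0.18, 0, 0.01], "twist": [0, 0, 0], "fingers": -1},
    {"offset": [0.24, 0, 0.01], "twist": [0, 0, 0], "fingers": -1},
    {"offset": [0.3, 0, 0.01], "twist": [0, 0, 0], "fingers": -1},
    {"offset": [0.36, 0, 0.01], "twist": [0, 0, 0], "fingers": -1},
    {"offset": [0.42, 0, 0.01], "twist": [0, 0, 0], "fingers": -1},
    {"offset": [0.48, 0, 0.01], "twist": [0, 0, 0], "fingers": -1},
    {"offset": [0.54, 0, 0.01], "twist": [0, 0, 0], "fingers": -1},
    {"offset": [0.6, 0, 0.01], "twist": [0, 0, 0], "fingers": -1},
    {"offset": [0.66, 0, 0.01], "twist": [0, 0, 0], "fingers": -1},
    {"offset": [0.72, 0, 0.01], "twist": [0, 0, 0], "fingers": -1},
    {"offset": [0.76, 0, 0.01], "twist": [0, 0, 0], "fingers": -1},
    {"offset": [0.8, 0, 0.01], "twist": [0, 0, 0], "fingers": -1},
    {"offset": [0.8, 0, 0.01], "twist": [0, 0, 0], "fingers": -1},
  ],
)

```text
clock: 16.45
position: [0.5063, -0.0387, 0.0637]
ee_rot: [-2.234, -2.209, 0.001]
force: [0.1, -5.0, 2.9]
width: 0.007
gripper_force: 2.5
```

jog_arm(
  plan=[
    {"offset": [0.03, 0, 0], "twist": [0, 0, 0], "fingers": -1},
    {"offset": [0.06, 0, 0], "twist": [0, 0, 0], "fingers": -1},
    {"offset": [0.09, 0, 0], "twist": [0, 0, 0], "fingers": -1},
    {"offset": [0.12, 0, 0], "twist": [0, 0, 0], "fingers": -1},
    {"offset": [0.13, 0, 0], "twist": [0, 0, 0], "fingers": -1},
    {"offset": [0.13, 0, 0], "twist": [0, 0, 0], "fingers": -1},
  ],
)

```text
clock: 17.2
position: [0.5064, -0.0198, 0.0637]
ee_rot: [2.235, 2.208, -0.001]
force: [-0.2, -6.5, 4.1]
width: 0.0
gripper_force: 2.9
```

jog_arm(
  plan=[
    {"offset": [0.015, 0, 0], "twist": [0, 0, 0], "fingers": -1},
    {"offset": [0.03, 0, 0], "twist": [0, 0, 0], "fingers": -1},
    {"offset": [0.03, 0, 0], "twist": [0, 0, 0], "fingers": -1},
  ],
)

```text
clock: 17.58
position: [0.5064, -0.0182, 0.0637]
ee_rot: [2.235, 2.204, -0.004]
force: [-1.2, -15.7, 3.5]
width: 0.008
gripper_force: 7.8
```

jog_arm(
  plan=[
    {"offset": [0.02, 0, 0], "twist": [0, 0, 0], "fingers": -1},
    {"offset": [0.02, 0, 0], "twist": [0, 0, 0], "fingers": -1},
  ],
)

```text
clock: 17.82
position: [0.5064, -0.018, 0.0638]
ee_rot: [2.236, 2.199, -0.007]
force: [-1.6, -25.3, 3.3]
width: 0.007
gripper_force: 12.5
```

At the hard stop (25 N, no further travel). I back off slowly, then retract.

jog_arm(
  plan=[
    {"offset": [-0.05, 0, 0], "twist": [0, 0, 0], "fingers": -1},
    {"offset": [-0.1, 0, 0], "twist": [0, 0, 0], "fingers": -1},
    {"offset": [-0.2, 0, 0], "twist": [0, 0, 0], "fingers": -1},
    {"offset": [-0.5, 0, 0], "twist": [0, 0, 0], "fingers": -1},
    {"offset": [-0.8, 0, -0.2], "twist": [0, 0, 0], "fingers": -1},
    {"offset": [-1, 0, -0.5], "twist": [0, 0, 0], "fingers": -1},
    {"offset": [-1, 0, -0.8], "twist": [0, 0, 0], "fingers": -1},
    {"offset": [-1, 0, -1], "twist": [0, 0, 0], "fingers": -1},
    {"offset": [-1, 0, -1], "twist": [0, 0, 0], "fingers": -1},
    {"offset": [-1, 0, -1], "twist": [0, 0, 0], "fingers": -1},
    {"offset": [-1, 0, -1], "twist": [0, 0, 0], "fingers": -1},
    {"offset": [-1, 0, -1], "twist": [0, 0, 0], "fingers": -1},
  ],
)

```text
clock: 19.32
position: [0.5046, -0.162, 0.2129]
ee_rot: [-2.233, -2.208, 0.002]
force: [-0.3, 0.3, 0.4]
width: 0.005
gripper_force: 0.0
```

```bash
python3 - <<'E'
from h import *
im={n:get_image(n)[...,::-1] for n in("scene","top")}
r=lambda i,x,y,w,h:cv2.resize(i[y:y+h,x:x+w],(400,400),interpolation=cv2.INTER_CUBIC)
cv2.imwrite("pics/crop6.png",np.hstack([r(im["scene"],170,140,100,100),r(im["top"],170,165,100,100)]))
s=observe();print(s["position"],s["force"],s["clock"])
E
```

```text
[ 0.50480087 -0.16210562  0.21321282] [ 0.43343665 -0.09543469  0.23782431] 19.425
```

View pics/crop6.png

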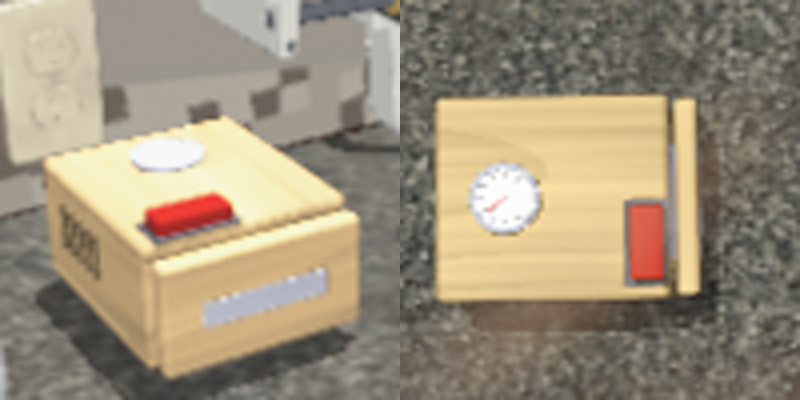

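The drawer is shut: its front edge is back at top col 245 as at the start. The key is up and the arm is clear.

```bash
python3 -c "
from cell import sign_off; print(sign_off())"
```

```text
the job is handed in; nothing more can be done
None
```

The wedge lay flat in the gap, head to tail with its neighbours, when last seen; the drawer then closed and stayed shut with the key up, and the job is handed in (the sign-off returned no verdict).

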